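# Take the filter cartridge out of the bench extractor

### The arm

A 6-joint arm with a two-finger parallel gripper is mounted at the origin on a cart in front of the work surface, level with it; the furniture and walls round the work are solid. World frame = base frame: x ahead of the robot, y to its left, z up, the work surface at z = 0. Lengths are in m, angles in rad, forces in N, time in s.
With the tool pointing down it reaches from about 0.425 to 0.95 m from the base axis. Payload 3.5 kg.
Tool frame: the origin (TCP) lies on the centre line of the jaws, within the pads' length; the fingertips stand 14 mm ahead of it and the grasp point (between the pads) lies 5 mm behind it (ctrl.finger_overhang is the distance from the TCP to the fingertips, in m); z points along the fingers, y is the line along which they close (so a half turn about z gives the same grasp; the last joint's range is limited). The gripper opens to 85 mm and grips with 20 to 120 N. Pads are 22 mm wide; open, the fingers measure 114 mm over their backs; the gripper's body (76 mm by 85 mm) begins 54 mm behind the grasp point. The pads swing forward as they close: fully open they stand 13 mm farther back than shut.
Start: joints at [-1.265, 0.286, 1.577, -0, 1.279, -0.15], TCP at [0.297, -0.606, 0.245] pointing down, gripper open.
Joint ranges: [-2.77, 2.77], [-0.9, 2.22], [0.21, 2.48], [-1.53, 4.67], [0.24, 2.81], [-2.84, 2.84]. Speed limits (rad/s): [2.79, 2.79, 3.14, 3.14, 3.14, 3.14].

### API

Orientations are given as a unit quaternion [x, y, z, w].
In Python, from plant import ctrl gives the robot as it stands.
- The arm moves only by the tool send_rows, never from a script. Its argument "moves" is text: rows parted by semicolons, each of 7 numbers parted by spaces: the turn, a rotation vector about the tool's x, y, z in units of 360 degrees (1.0 is 360 degrees), then the shift along the tool's x, y, z in units of 20 cm (1.0 is 20 cm), then the gripper's target within -1 to 1 (fully open at 1, half-way at 0, shut at -1). A call has 1 to 12 rows; each row is the pose to reach, as a shift and turn from the pose commanded when the call began, along the tool's axes at that moment, turning the shorter way round; what a row does not reach only later rows make up. A row lasts 1/8 s, in which the tool goes at most 62.5 mm and 10.7 degrees, less where a joint would pass 70% of its speed; a pose out of reach is approached as far as the arm can. A call with a number of a shift or a turn outside -1 to 1 is refused whole. A call with a gripper value outside its range is refused whole. The fingers move at their own pace and stop on an object; "newtons" is the grip in N (left out, the last holds). Time passes only in rows, so rows that repeat a pose let the fingers close. It gives the time, the measured TCP pose, the force, the opening and the grip force at its end, in the units of the state.
- ctrl.get_state(): the state, without advancing time (a new reading comes with each control period).
- ctrl.read_camera(name): name is "side" or "top" or "wrist"; returns a dict with "image" (420x560x3 uint8, red, green, blue), "fovy" (degrees; the focal length in pixels is half the picture's height over the tangent of half this angle, whatever the lens; pixels are square), "cx", "cy" (the principal point, pixels), "extrinsics" (4x4, takes a point from camera to world coordinates). Camera axes: x right, y up, looking along -z (the intrinsics and any distortion apply to the point x, -y, -z); pixel columns grow to the right and rows downward; lengths in m; the calibration is good to about 2 mm. A picture is of the moment at which its call begins. There is no depth.
- ctrl.sign_off(): hands the job in; it is judged then, once.
The state is a dict: "time": time; "qpos": joint angles; "dq": joint speeds; "joint_efforts": joint torques, N m; "eef_pos": TCP position; "tcp_rot": TCP orientation; "contact_force": force on the tool from outside, world axes, zero at the start; "wrist_torque": the same for the moment, N m; "opening": opening from 0.0 (shut) to 1.0 (fully open); "finger_force": force on a finger pad.
Only numpy, scipy, OpenCV 4.12 (cv2) and the standard library are available. Lean on these libraries where they do the work, as an engineer would, in place of code of your own. Each camera call takes 0.05 s, during which the arm holds its last target. There are 200 camera calls.

### The job

The bench extractor's filter is due for cleaning: press the red release button down until it bottoms (it stays down), turn the orange-gripped cartridge anticlockwise until you just feel its stop, up to a quarter turn, then lift it straight off and stand it upright on the steel service tray. Be gentle throughout: do not force the cartridge against its stop or its mount, do not drop it, and leave the bottle, plaster model and tin where they are.

Things in the scene. Friction and masses are not known exactly. Their poses are not given: they have to be found in the camera images.
- extractor: white fixed bench extractor, 150 (x) x 116 (y) x 45 mm high; red button near its -x end, aluminium bayonet collar near its +x end, black hose stub out of that end. Origin: centre of its underside; z up. Its flat top is 45 mm above the bench; the collar's axis is at x = +25, y = 0 mm in its frame.
- button_top (a point): centre of the flat top of the red release button, 23 mm in diameter; 76 mm above the bench when up; 72 mm from the collar's axis, on the -x side. It goes straight down.
- release_button (a joint): how far the button is down, in m: 0 up, 0.009 fully down against a hard end. It moves against about 4 N of friction and stays where it is left; while it is up a pin bars the cartridge from turning, freed from about 0.0075. Press on it with no more than 40 N.
- collar (a point): centre of the collar's rim, 61 mm above the bench; outer radius 34 mm. The cartridge has some 1.5 mm clearance in it. Hidden under the skirt are the bayonet ring's two slots and one hard stop for one lug, 23 mm off the axis, felt as a twist and some sideways force. Load the stop with at most 20 N (0.45 N m), pull up against the ring with at most 25 N, press down with at most 40 N.
- cartridge: grey filter cartridge, 55 mm high, 0.1 to 0.21 kg. Origin: centre of its underside, which rests on the extractor's top when fitted; z up its axis. Core 38 mm in diameter; two 5 mm high lugs along its +x and -x, out to 26 mm radius; black skirt of 69 mm diameter, 18 to 25 mm up; orange grip bar on top, 46 mm long along its x, 14 mm thick along y, 24 to 55 mm up.
- skirt_mark (a point): white mark on the skirt, 28 mm from the axis on the cartridge's -x. It points to the button when locked (both x axes agree, 3 degrees of play). With the button down the cartridge turns anticlockwise seen from above, nearly freely, to the hard stop: 41 to 87 degrees from locked, different on each unit, not visible.
- grip (a point): middle of the orange grip bar, on the cartridge's axis, 40 mm above its underside and 15 mm below the bar's top. Only at the stop, or up to about 3 degrees short of it, can the cartridge be lifted off (16 mm of rise to be clear of the collar); elsewhere the collar holds it after 2 mm. Fingers that swing forward as they close may drag it down a few N.
- service_tray: fixed shallow steel tray, 130 x 130 mm, rim 10 mm high and 3 mm thick, inner floor 3 mm above the bench. Origin: centre of its underside; x and y along its sides.
- separator_bottle: white bottle with a blue cap, 42 mm in diameter, 103 mm high, bystander. Origin: centre of its underside.
- plaster_model: beige plaster model of a dental arch, 62 x 66 x 28 mm, bystander. Origin: centre of its underside.
- polishing_tin: round tin with a blue lid, 64 mm in diameter, 28 mm high, bystander. Origin: centre of its underside.

How it is judged:
On the way, in this order (a step that is already met when the one before it is completed fails the run):
1. the release button is pressed fully down (value of joint release_button above 0.0075 m), for 0.1 s.
2. the cartridge, still seated, is turned well away from its locked place (angle between the x axis of cartridge and the x axis of extractor, either way round above 0.55 rad and z of cartridge in the frame of extractor below 0.05 m), for 0.1 s.
3. the cartridge is lifted clear of the collar (z of cartridge in the frame of extractor above 0.066 m), for 0.1 s.
At the end, for the whole second after the job is handed in: the cartridge stands upright (within 6 degrees), at rest, on the tray's inner floor, its axis within 45 mm of the tray's centre along each side (x of cartridge in the frame of service_tray between -0.045 and 0.045 m and y of cartridge in the frame of service_tray between -0.045 and 0.045 m and height (world z) of cartridge below 0.006 m and angle between cartridge's own z axis and vertical below 0.1 rad and linear speed of cartridge below 0.02 m/s); the robot touches nothing.
It fails at once if the cartridge is turned against its hidden stop with more than 20 N, pulled against the bayonet ring (away from the stop) with more than 25 N, or pressed against the extractor with more than 40 N (contact force between cartridge and hidden_stop above 20 N or (contact force between cartridge and crown above 25 N and contact force between cartridge and hidden_stop below 1 N) or contact force between cartridge and extractor above 40 N).
It fails at once if the button or extractor is pressed by the robot with more than 40 N (contact force between any of the fingers, the arm and extractor above 40 N).
It fails at once if the cartridge is dropped (contact force between the fingers and cartridge below 0.02 N and linear speed of cartridge above 0.4 m/s).
It fails at once if the bottle, plaster model or tin is moved by more than 20 mm (distance of any of separator_bottle, plaster_model, polishing_tin from where it was at the start of the episode above 0.02 m).
It also fails if it takes over 72 s, if anything falls off the work surface, if the arm or the gripper's body presses on something with over 40 N, if the wrist force passes 120 N, or if a joint passes its speed limit or range.

## Working session

There is one attempt and no reset: what is moved stays moved. The work goes in short steps, Python scripts to look and compute and a tool call to move; the robot and the scene stay as the last step left them, time stands still between calls to the robot, and variables do not carry over. Pictures are saved under pics/ and viewed, at most 10 in all, crops included, and the job is handed in when it is done.

Besides the shell and the picture viewer there is one more tool, called as name(argument=value, ...) on one line, values as JSON. send_rows: Moves the arm, as the interface text tells. Its arguments: {"type":"object","properties":{"moves":{"type":"string"},"newtons":{"type":"number"}},"required":["moves"]}

```bash
ls; mkdir -p pics
python3 - <<'E'
from plant import ctrl
import cv2
print(ctrl.get_state())
for n in ("top","side"):
    d=ctrl.read_camera(n); cv2.imwrite(f"pics/{n}0.png",d["image"][:,:,::-1])
    print(n,{k:v for k,v in d.items() if k!="image"})
E
```

```text
pics
{'time': 0.0, 'qpos': array([-1.26498941e+00,  2.87171257e-01,  1.57815021e+00, -3.79662589e-05,
        1.27861438e+00, -1.50006925e-01]), 'dq': array([-0.00063468,  0.00110342, -0.00062648,  0.00085833,  0.00136795,
        0.00017494]), 'joint_efforts': array([ 8.95534704e-04, -4.05981016e+01, -2.92623317e+01, -4.03449860e-05,
        5.75736558e-03, -7.95913479e-06]), 'eef_pos': array([ 0.2969569 , -0.60548155,  0.24395792]), 'tcp_rot': array([ 9.74139528e-01,  2.25944257e-01, -1.09292204e-04, -1.16663014e-03]), 'contact_force': array([ 0.13015364,  0.50538898, -0.05510377]), 'wrist_torque': array([-0.01011162,  0.04251579,  0.00453913]), 'finger_force': 0.0, 'opening': 1.000738378518918}
top {'fovy': 45.88005988130833, 'cx': 280.61720381943456, 'cy': 203.18288320189473, 'extrinsics': array([[ 1.18044183e-03,  9.98641452e-01, -5.20946931e-02,
         4.42324783e-01],
       [-9.99753958e-01,  2.46421757e-05, -2.21815817e-02,
        -1.64864764e-01],
       [-2.21501632e-02,  5.21080597e-02,  9.98395773e-01,
         1.26819239e+00],
       [ 0.00000000e+00,  0.00000000e+00,  0.00000000e+00,
         1.00000000e+00]])}
side {'fovy': 50.053237933106, 'cx': 282.5829966870108, 'cy': 210.04486189424014, 'extrinsics': array([[ 0.99954573,  0.02137674, -0.02124531,  0.49256964],
       [-0.02968525,  0.57650762, -0.81655235, -1.18773083],
       [-0.00520715,  0.81681209,  0.57688031,  0.80769518],
       [ 0.        ,  0.        ,  0.        ,  1.        ]])}
```

View pics/top0.png

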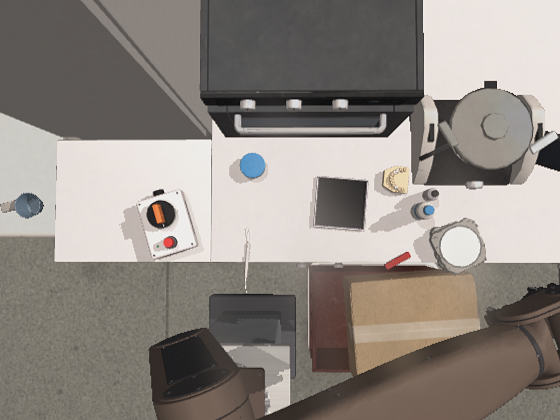

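View pics/side0.png

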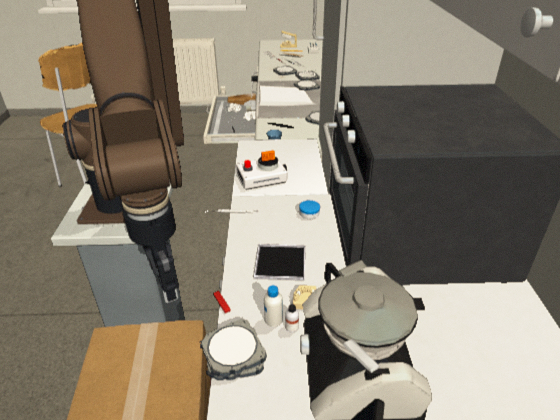

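The top view shows the extractor near (168,224): button at (169,242), orange grip at (160,214). The tray is at (341,204), tin at (252,165), plaster at (396,180) and bottle at (424,211). In the side view the button is at (248,164) and the grip at (267,156).

```bash
cat > h.py <<'E'
from plant import ctrl
import cv2, numpy as np
from scipy.spatial.transform import Rotation as R
def cam(n,save=None):
    d=ctrl.read_camera(n)
    if save: cv2.imwrite(f"pics/{save}.png",d["image"][:,:,::-1])
    return d
def ray(d,u,v):
    f=d["image"].shape[0]/2/np.tan(np.radians(d["fovy"])/2)
    E=d["extrinsics"]; r=E[:3,:3]@np.array([(u-d["cx"])/f,-(v-d["cy"])/f,-1.])
    return E[:3,3],r
def at(d,u,v,z):
    o,r=ray(d,u,v); return o+r*(z-o[2])/r[2]
def proj(d,p):
    f=d["image"].shape[0]/2/np.tan(np.radians(d["fovy"])/2)
    E=d["extrinsics"]; q=E[:3,:3].T@(np.array(p)-E[:3,3]); return d["cx"]+f*q[0]/-q[2], d["cy"]-f*q[1]/-q[2]
def blob(d,lo,hi,roi):
    x0,y0,x1,y1=roi
    hsv=cv2.cvtColor(d["image"],cv2.COLOR_RGB2HSV)[y0:y1,x0:x1]
    m=cv2.inRange(hsv,lo,hi); n,l,s,c=cv2.connectedComponentsWithStats(m)
    i=1+np.argmax(s[1:,4]); (cx,cy),wh,a=cv2.minAreaRect(np.argwhere(l==i)[:,::-1].astype(np.float32))
    return c[i]+[x0,y0],s[i],((cx+x0,cy+y0),wh,a)
def tri(*obs):
    A=np.zeros((3,3));b=np.zeros(3)
    for d,u,v in obs:
        o,r=ray(d,u,v); r=r/np.linalg.norm(r); P=np.eye(3)-np.outer(r,r);A+=P;b+=P@o
    return np.linalg.solve(A,b)
E
python3 - <<'E'
from h import *
t=cam("top");s=cam("side")
red=[(0,150,90),(6,255,255)];org=[(8,150,90),(20,255,255)]
for nm,c in(("red",red),("org",org)):
    T=blob(t,*c,(130,180,210,265));S=blob(s,*c,(230,140,295,195))
    print(nm,T,S,tri((t,*T[0]),(s,*S[0])))
    z=.076 if nm=="red" else .1
    print(at(t,*T[0],z),at(s,*S[0],z))
m=cv2.inRange(t["image"],(0,0,0),(110,110,110))[165:240,300:380]
n,l,st,c=cv2.connectedComponentsWithStats(m);i=1+np.argmax(st[1:,4])
r=cv2.minAreaRect(np.argwhere(l==i)[:,::-1].astype(np.float32));print(r)
for p in cv2.boxPoints(r): print(at(t,p[0]+300,p[1]+165,.003))
print("tray c",at(t,r[0][0]+300,r[0][1]+165,.003))
def mag(d,roi,n,k):
    x0,y0,x1,y1=roi; cv2.imwrite(f"pics/{n}.png",cv2.resize(d["image"][y0:y1,x0:x1,::-1],None,fx=k,fy=k,interpolation=cv2.INTER_CUBIC))
mag(t,(130,180,210,265),"ext1",7)
E
```

```text
red (array([168.43421053, 242.        ]), array([34, 58, 10,  9, 76], dtype=int32), ((168.5, 242.0), (8.0, 9.0), 90.0)) (array([247.34883721, 163.72093023]), array([15, 20,  6,  8, 43], dtype=int32), ((247.5, 163.5), (7.0, 5.0), 90.0)) [0.41033048 0.13412098 0.06666574]
[0.41089153 0.13181459 0.076     ] [0.41105508 0.11746023 0.076     ]
org (array([158.01818182, 213.18787879]), array([ 22,  24,  13,  20, 165], dtype=int32), ((158.06603813171387, 212.98113250732422), (20.05463981628418, 8.378993034362793), 74.05460357666016)) (array([267.90082645, 155.42975207]), array([ 31,  10,  14,  11, 121], dtype=int32), ((267.6486473083496, 155.39189338684082), (9.206343650817871, 13.645115852355957), 80.53767395019531)) [0.47964617 0.15559447 0.08493801]
[0.47954111 0.151531   0.1       ] [0.47954926 0.12756094 0.1       ]
((40.914005279541016, 37.56059265136719), (48.516456604003906, 47.950748443603516), 4.635463237762451)
[ 0.45403676 -0.22380997  0.003     ]
[ 0.57613757 -0.23399893  0.003     ]
[ 0.56595364 -0.35711307  0.003     ]
[ 0.44421434 -0.34635635  0.003     ]
tray c [ 0.50993161 -0.29038577  0.003     ]
```

View pics/ext1.png

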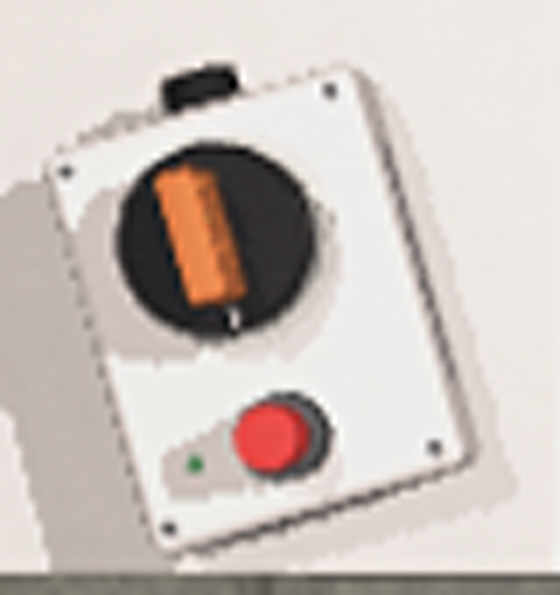

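Extractor yaw is about 0.3 rad, and the white mark points at the button at crop (235,318). The grip's top face is at crop (190,236) and the button's top at (268,438). I'll hover there and use the wrist camera.

```bash
cat >> h.py <<'E'
def go(target,yaw=None,p0=None):
    """numbers for a move to TCP target with tool x at world angle yaw, tool down"""
    s=ctrl.get_state(); r=R.from_quat(s["tcp_rot"])
    d=r.inv().apply(np.array(target)-(s["eef_pos"] if p0 is None else p0))/.2
    t=np.zeros(3)
    if yaw is not None:
        g=R.from_euler("z",yaw)*R.from_euler("x",np.pi); t=(r.inv()*g).as_rotvec()/(2*np.pi)
    return np.round(t,4),np.round(d,4)
E
python3 - <<'E'
from h import *
p=None
for w in [(.38,-.46,.25),(.46,-.31,.25),(.48,-.13,.25),(.46,.04,.25),(.44,.13,.25)]:
    print(w,go(w,.31,p)); p=w
E
```

```text
(0.38, -0.46, 0.25) (array([-0.0002, -0.    ,  0.0232]), array([ 0.6931, -0.4715, -0.027 ]))
(0.46, -0.31, 0.25) (array([-0.0002, -0.    ,  0.0232]), array([ 0.6893, -0.4973,  0.0009]))
(0.48, -0.13, 0.25) (array([-0.0002, -0.    ,  0.0232]), array([ 0.486 , -0.7641,  0.0013]))
(0.46, 0.04, 0.25) (array([-0.0002, -0.    ,  0.0232]), array([ 0.2844, -0.8072,  0.0013]))
(0.44, 0.13, 0.25) (array([-0.0002, -0.    ,  0.0232]), array([ 0.1083, -0.4481,  0.0007]))
```

send_rows(moves="0 0 0 0.69 -0.47 -0.03 1;0 0 0 0.69 -0.47 -0.03 1;0 0 0 0.69 -0.47 -0.03 1")

```text
time: 0.57
eef_pos: [0.3806, -0.4586, 0.2511]
tcp_rot: [0.974, 0.226, 0.0, -0.0]
contact_force: [0.1, 0.4, 0.2]
opening: 1.005
finger_force: 0.0
```

send_rows(moves="0 0 0 0.69 -0.5 0 1;0 0 0 0.69 -0.5 0 1;0 0 0 0.69 -0.5 0 1")

```text
time: 0.95
eef_pos: [0.4603, -0.308, 0.2512]
tcp_rot: [0.974, 0.226, 0.0, -0.0]
contact_force: [0.3, -0.5, -0.5]
opening: 0.998
finger_force: 0.0
```

send_rows(moves="0 0 0 0.49 -0.76 0 1;0 0 0 0.49 -0.76 0 1;0 0 0 0.49 -0.76 0 1")

```text
time: 1.32
eef_pos: [0.4805, -0.1286, 0.2512]
tcp_rot: [0.974, 0.226, 0.0, -0.0]
contact_force: [0.6, 0.5, 0.0]
opening: 1.0
finger_force: 0.0
```

send_rows(moves="0 0 0 0.28 -0.81 0 1;0 0 0 0.28 -0.81 0 1;0 0 0 0.28 -0.81 0 1")

```text
time: 1.7
eef_pos: [0.4588, 0.0416, 0.2513]
tcp_rot: [0.974, 0.227, 0.0, -0.0]
contact_force: [0.4, 0.0, -1.1]
opening: 0.998
finger_force: 0.0
```

send_rows(moves="0 0 0.023 0.11 -0.45 0 1;0 0 0.023 0.11 -0.45 0 1;0 0 0.023 0.11 -0.45 0 -1;0 0 0.023 0.11 -0.45 0 -1;0 0 0.023 0.11 -0.45 0 -1")

```text
time: 2.33
eef_pos: [0.4401, 0.1288, 0.2513]
tcp_rot: [0.988, 0.154, -0.0, 0.0]
contact_force: [0.4, 0.2, -0.2]
opening: 0.381
finger_force: 0.0
```

Run:
```python
from h import *
d=cam("wrist","w1"); s=ctrl.get_state(); print(s["eef_pos"],s["qpos"],R.from_quat(s["tcp_rot"]).as_euler("xyz"),s["opening"])
print(d["fovy"],d["cx"],d["cy"],d["extrinsics"])
```

```text
[0.44009491 0.12883785 0.25128284] [ 6.30371675e-02 -2.14464153e-01  2.08101660e+00 -1.86645085e-04
  1.27512987e+00  1.32441086e+00] [3.14144138e+00 1.30511130e-04 3.09477015e-01] 0.2875794685416113
67.1589438403962 277.32537337762824 210.08859485955858 [[ 3.05282670e-01  9.19969110e-01  2.45884787e-01  5.02077179e-01]
 [-9.52261739e-01  2.94857619e-01  7.90984480e-02  1.48488588e-01]
 [ 2.67126051e-04 -2.58294060e-01  9.66066306e-01  3.79759439e-01]
 [ 0.00000000e+00  0.00000000e+00  0.00000000e+00  1.00000000e+00]]
```

View pics/w1.png

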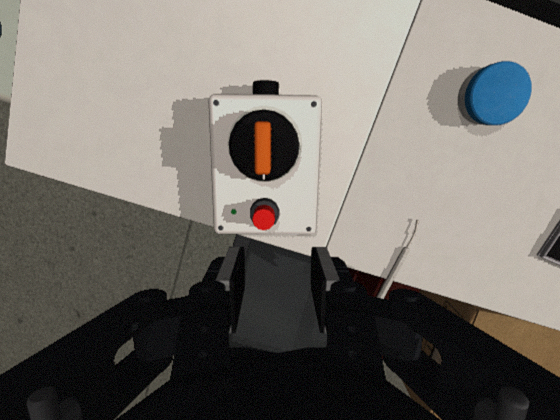

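The wrist view shows the grip centred at (263,147), the skirt disc at (264,146) and the button at (263,217), with the box nearly aligned with the tool.

Run:
```python
from h import *
d=cam("wrist"); 
B=blob(d,(0,150,90),(6,255,255),(240,190,290,235)); O=blob(d,(7,150,90),(20,255,255),(240,100,290,190))
print(B,O)
b=at(d,*B[2][0],.076); g=at(d,*O[2][0],.1); print("btn",b,"grip",g,np.hypot(*(g-b)[:2]),np.arctan2(*(g-b)[[1,0]]))
# skirt disc
m=cv2.inRange(cv2.cvtColor(d["image"],cv2.COLOR_RGB2HSV),(0,0,0),(179,255,75)); m[:104]=0;m[190:]=0;m[:,:222]=0;m[:,306:]=0
n,l,s,c=cv2.connectedComponentsWithStats(m);i=1+np.argmax(s[1:,4]);p=cv2.findContours((l==i).astype(np.uint8),cv2.RETR_EXTERNAL,cv2.CHAIN_APPROX_NONE)[0][0]
w=np.array([at(d,*q[0],.07)[:2] for q in p]).astype(np.float32); (e,wh,a)=cv2.fitEllipse(w); print("skirt",s[i],e,wh)
# box outline at z .045
m=cv2.inRange(d["image"],(225,225,225),(255,255,255))
for q in [(211,97),(320,96),(316,236),(216,236)]: print(at(d,*q,.045))
t=cam("top"); print("tin etc top",blob(t,(100,120,60),(115,255,255),(235,145,270,185))[0])
print("proj check top: btn",proj(t,b),"grip",proj(t,g))
```

```text
(array([263.75373134, 218.15174129]), array([ 12,  16,  23,  24, 402], dtype=int32), ((264.0999984741211, 218.69999885559082), (21.019041061401367, 23.702322006225586), 63.43495178222656)) (array([262.46209386, 147.61973526]), array([ 14,  22,  17,  53, 831], dtype=int32), ((262.0, 148.0), (52.0, 16.0), 90.0))
btn [0.41222768 0.13351673 0.076     ] grip [0.4800479  0.15534401 0.1       ] 0.0712461455895683 0.3113714277212251
skirt [ 229  110   70   71 3060] (0.4798951745033264, 0.15535865724086761) (0.06622279435396194, 0.06668900698423386)
[0.50810745 0.21996238 0.045     ]
[0.54225323 0.11649235 0.045     ]
[0.40148328 0.07067614 0.045     ]
[0.36731656 0.177336   0.045     ]
tin etc top [252.08658009 164.82251082]
proj check top: btn (np.float64(167.73857198882317), np.float64(241.44262697359346)) grip (np.float64(156.42080022063047), np.float64(212.97325084573885))
```

Run:
```python
from h import *
print(go((.4118,.1334,.11),.311))
```

```text
(array([ 0.    ,  0.    , -0.0002]), array([-0.1277, -0.064 ,  0.7064]))
```

send_rows(moves="0 0 0 -0.128 -0.064 0.2 -1;0 0 0 -0.128 -0.064 0.4 -1;0 0 0 -0.128 -0.064 0.6 -1;0 0 0 -0.128 -0.064 0.7 -1;0 0 0 -0.128 -0.064 0.706 -1;0 0 0 -0.128 -0.064 0.706 -1")

```text
time: 3.22
eef_pos: [0.4123, 0.134, 0.111]
tcp_rot: [0.988, 0.155, 0.001, 0.0]
contact_force: [-0.4, -0.2, -0.1]
opening: -0.004
finger_force: 0.0
```

send_rows(moves="0 0 0 0 0 0.03 -1;0 0 0 0 0 0.06 -1;0 0 0 0 0 0.08 -1;0 0 0 0 0 0.09 -1;0 0 0 0 0 0.1 -1;0 0 0 0 0 0.11 -1;0 0 0 0 0 0.12 -1")

```text
time: 4.1
eef_pos: [0.4115, 0.1342, 0.0864]
tcp_rot: [0.988, 0.155, -0.0, 0.0]
contact_force: [-2.1, -0.1, 3.1]
opening: 0.0
finger_force: 1.9
```

send_rows(moves="0 0 0 0 0 0.006 -1;0 0 0 0 0 0.012 -1;0 0 0 0 0 0.018 -1;0 0 0 0 0 0.018 -1")

```text
time: 4.6
eef_pos: [0.4115, 0.1342, 0.0824]
tcp_rot: [0.988, 0.155, 0.0, -0.0]
contact_force: [-0.9, -0.0, 3.1]
opening: -0.003
finger_force: 1.2
```

send_rows(moves="0 0 0 0 0 0.004 -1;0 0 0 0 0 0.006 -1;0 0 0 0 0 0.006 -1")

```text
time: 4.97
eef_pos: [0.4115, 0.1342, 0.0813]
tcp_rot: [0.988, 0.155, 0.0, -0.0]
contact_force: [-2.3, -1.0, 3.2]
opening: -0.0
finger_force: 1.6
```

send_rows(moves="0 0 0 0 0 0.003 -1;0 0 0 0 0 0.005 -1;0 0 0 0 0 0.005 -1")

```text
time: 5.35
eef_pos: [0.4115, 0.1342, 0.081]
tcp_rot: [0.988, 0.155, -0.0, 0.0]
contact_force: [-3.5, -1.1, 8.8]
opening: 0.001
finger_force: 4.1
```

send_rows(moves="0 0 0 0 0 0.003 -1;0 0 0 0 0 0.005 -1;0 0 0 0 0 0.005 -1")

```text
time: 5.72
eef_pos: [0.4116, 0.1342, 0.0809]
tcp_rot: [0.988, 0.155, -0.001, 0.0]
contact_force: [-7.2, -0.6, 14.9]
opening: -0.002
finger_force: 7.3
```

Bottomed: the height has stopped changing while the force climbs. Now rise and open.

send_rows(moves="0 0 0 0 0 -0.1 -1;0 0 0 0 0 -0.35 -1;0 0 0 0 0 -0.35 1;0 0 0 0.36 0 -0.35 1;0 0 0 0.36 0 -0.35 1;0 0 0 0.36 0 -0.35 1;0 0 0 0.36 0 -0.35 1")

```text
time: 6.6
eef_pos: [0.4789, 0.156, 0.1487]
tcp_rot: [0.988, 0.155, -0.001, -0.0]
contact_force: [0.4, -0.0, -0.2]
opening: 0.996
finger_force: 0.0
```

Run:
```python
from h import *
d=cam("wrist","w2"); s=ctrl.get_state(); print(s["eef_pos"],s["contact_force"],s["wrist_torque"],s["opening"],s["qpos"])
O=blob(d,(7,150,90),(20,255,255),(150,50,400,400));print(O); g=at(d,*O[2][0],.1);print(g)
for z in (.094,.089): print(go((.4800,.1554,z),.311))
```

```text
[0.47897669 0.15603259 0.14897803] [ 0.07335713 -0.20881693 -0.43144023] [ 0.00087508 -0.03036297  0.02265341] 0.9988854742388741 [ 1.13282067e-01  1.14432871e-02  2.07248728e+00 -5.36343741e-05
  1.05842602e+00  1.37286958e+00]
(array([279.3239159 , 234.78120894]), array([ 118,  150,   24,   71, 1522], dtype=int32), ((279.5196075439453, 235.00039672851562), (22.28983497619629, 70.35902404785156), 1.123302698135376))
[0.48158509 0.15530089 0.1       ]
(array([-0.    ,  0.0001,  0.    ]), array([0.0041, 0.0046, 0.2749]))
(array([-0.    ,  0.0001,  0.    ]), array([0.0041, 0.0046, 0.2999]))
```

View pics/w2.png

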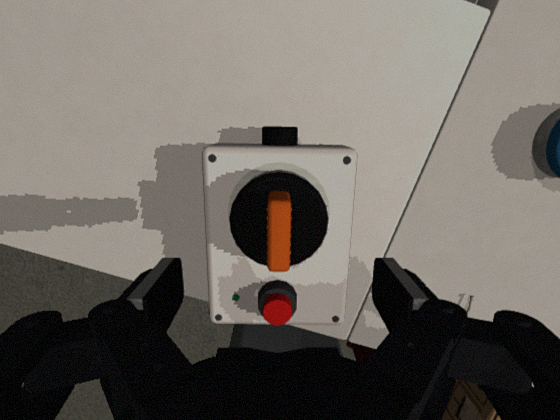

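The grip at (279,235) lies centred between the open pads with the same yaw as the tool. I'll close partly, descend, then grip.

send_rows(moves="0 0 0 0.008 0.005 0 -0.4;0 0 0 0.008 0.005 0 -0.4;0 0 0 0.008 0.005 0 -0.4;0 0 0 0.008 0.005 0 -0.4;0 0 0 0.008 0.005 0.1 -0.4;0 0 0 0.008 0.005 0.2 -0.4;0 0 0 0.008 0.005 0.25 -0.4;0 0 0 0.008 0.005 0.29 -0.4;0 0 0 0.008 0.005 0.29 -0.4", newtons=30)

```text
time: 7.78
eef_pos: [0.4817, 0.1558, 0.091]
tcp_rot: [0.988, 0.155, -0.0, -0.0]
contact_force: [0.6, -0.4, 0.3]
opening: 0.302
finger_force: 0.0
```

send_rows(moves="0 0 0 0 0 0 -1;0 0 0 0 0 0 -1;0 0 0 0 0 0 -1;0 0 0 0 0 0 -1;0 0 0 0 0 0 -1;0 0 0 0 0 0 -1", newtons=30)

```text
time: 8.52
eef_pos: [0.4823, 0.1559, 0.0918]
tcp_rot: [0.988, 0.155, 0.0, -0.0]
contact_force: [-0.8, 0.6, 2.6]
opening: 0.161
finger_force: 36.9
```

```bash
cat > st.py <<'E'
from h import *
s=ctrl.get_state(); q=R.from_quat(s["tcp_rot"]); x=q.apply([1,0,0])
print("pos",s["eef_pos"],"yaw deg",np.degrees(np.arctan2(x[1],x[0])),"F",s["contact_force"],"T",s["wrist_torque"],"op",s["opening"],s["finger_force"])
E
python3 st.py
```

```text
pos [0.48225082 0.15586153 0.09182485] yaw deg 17.835593633034737 F [-0.77224325  0.57296555  2.59554952] T [ 0.02444635  0.02906198 -0.01425729] op 0.1607421293019261 36.94518685340881
```

Gripped: the pads stand 13.7 mm apart, which matches the 14 mm bar. The TCP sits about 1.7 mm off-axis along tool x, so I'll turn about the collar axis, gently at first.

send_rows(moves="0 0 -0.007 0 -0.0004 0 -1;0 0 -0.014 0 -0.0007 0 -1;0 0 -0.021 0 -0.001 0 -1;0 0 -0.028 0 -0.0014 0 -1;0 0 -0.028 0 -0.0014 0 -1")

```text
time: 9.15
eef_pos: [0.4822, 0.1557, 0.0918]
tcp_rot: [0.97, 0.241, 0.0, 0.0]
contact_force: [-0.4, -0.3, 3.6]
opening: 0.156
finger_force: 37.1
```

```bash
python3 st.py
```

```text
pos [0.48218137 0.1557461  0.09182408] yaw deg 27.903418867959978 F [-0.42490457 -0.29424964  3.63260503] T [-3.01385526e-01 -7.27350224e-03  2.38492141e-04] op 0.15590706867420787 37.0798534154892
```

send_rows(moves="0 0 -0.008 0 -0.0004 0 -1;0 0 -0.016 -0.0002 -0.0008 0 -1;0 0 -0.024 -0.0003 -0.0012 0 -1;0 0 -0.032 -0.0006 -0.0016 0 -1;0 0 -0.04 -0.0008 -0.002 0 -1;0 0 -0.048 -0.001 -0.0024 0 -1;0 0 -0.056 -0.0014 -0.0027 0 -1;0 0 -0.064 -0.0018 -0.003 0 -1;0 0 -0.064 -0.0018 -0.003 0 -1")

```text
time: 10.28
eef_pos: [0.4818, 0.1564, 0.0918]
tcp_rot: [0.903, 0.43, 0.001, 0.0]
contact_force: [0.8, -0.8, 3.9]
opening: 0.152
finger_force: 37.0
```

```bash
python3 st.py
```

```text
pos [0.48175807 0.15637176 0.09179534] yaw deg 50.897479313777616 F [ 0.79693586 -0.80310097  3.86311065] T [-0.19294568 -0.14631229  0.00983422] op 0.1520659036963174 37.018709778785706
```

send_rows(moves="0 0 -0.005 0 -0.0003 0 -1;0 0 -0.01 0 -0.0005 0 -1;0 0 -0.014 0 -0.0007 0 -1;0 0 -0.014 0 -0.0007 0 -1")

```text
time: 10.78
eef_pos: [0.4815, 0.1565, 0.0918]
tcp_rot: [0.883, 0.47, 0.001, 0.0]
contact_force: [0.1, -1.5, 5.9]
opening: 0.155
finger_force: 37.2
```

send_rows(moves="0 0 -0.003 0 -0.0001 -0.001 -1;0 0 -0.006 0 -0.0003 -0.002 -1;0 0 -0.006 0 -0.0003 -0.002 -1")

```text
time: 11.15
eef_pos: [0.4813, 0.1566, 0.0918]
tcp_rot: [0.874, 0.486, 0.0, 0.0]
contact_force: [1.6, -0.2, 3.3]
opening: 0.156
finger_force: 37.0
```

```bash
python3 st.py
```

```text
pos [0.48126909 0.15655369 0.09180184] yaw deg 58.182901818668135 F [ 1.5812702  -0.22586414  3.2511176 ] T [-0.15270589 -0.3551273   0.06640401] op 0.15558526711903814 37.034738659858704
```

send_rows(moves="0 0 -0.002 0 -0.0001 0 -1;0 0 -0.004 0 -0.0002 0 -1;0 0 -0.004 0 -0.0002 0 -1")

```text
time: 11.52
eef_pos: [0.4811, 0.1566, 0.0918]
tcp_rot: [0.868, 0.497, 0.0, 0.0]
contact_force: [1.7, -0.3, 4.0]
opening: 0.16
finger_force: 37.1
```

```bash
python3 st.py
```

```text
pos [0.48108485 0.15658527 0.09181614] yaw deg 59.61247673851603 F [ 1.74971485 -0.29647365  4.00939405] T [-0.17406314 -0.37076958 -0.01609795] op 0.15985629120634848 37.0963579416275
```

Still free, and the torque reading is just noise. Continuing in 2.2° steps.

send_rows(moves="0 0 -0.003 0 -0.0001 0 -1;0 0 -0.006 0 -0.0003 0 -1;0 0 -0.006 0 -0.0003 0 -1")

```text
time: 11.9
eef_pos: [0.4809, 0.1566, 0.0918]
tcp_rot: [0.858, 0.513, -0.0, -0.0]
contact_force: [0.7, -0.5, 4.6]
opening: 0.159
finger_force: 37.2
```

```bash
python3 st.py
```

```text
pos [0.48089364 0.15658737 0.09181754] yaw deg 61.785235409434804 F [ 0.72778333 -0.49503179  4.56396561] T [-0.24073311 -0.23453747  0.00165076] op 0.15916198612240123 37.21993446350098
```

send_rows(moves="0 0 -0.003 0 -0.0001 0 -1;0 0 -0.006 0 -0.0003 0 -1;0 0 -0.006 0 -0.0003 0 -1")

```text
time: 12.28
eef_pos: [0.4808, 0.1567, 0.0918]
tcp_rot: [0.848, 0.529, -0.0, -0.0]
contact_force: [0.3, -1.0, 5.3]
opening: 0.152
finger_force: 37.3
```

```bash
python3 st.py
```

```text
pos [0.48075525 0.15667067 0.09180985] yaw deg 63.94036632416566 F [ 0.34639359 -1.04483533  5.33877084] T [-0.19956828 -0.19025613  0.04616464] op 0.15170303460621287 37.250030636787415
```

send_rows(moves="0 0 -0.003 0 -0.0001 -0.001 -1;0 0 -0.006 0 -0.0003 -0.001 -1;0 0 -0.006 0 -0.0003 -0.001 -1")

```text
time: 12.65
eef_pos: [0.4806, 0.1567, 0.0918]
tcp_rot: [0.838, 0.545, -0.0, -0.0]
contact_force: [0.9, -0.4, 4.0]
opening: 0.155
finger_force: 37.2
```

```bash
python3 st.py
```

```text
pos [0.48059487 0.1566879  0.09180147] yaw deg 66.09681534714699 F [ 0.91259024 -0.38560714  4.04151897] T [-0.19173484 -0.14723069 -0.00546498] op 0.15500996886102797 37.152315974235535
```

send_rows(moves="0 0 -0.003 0 -0.0001 0 -1;0 0 -0.006 0 -0.0003 0 -1;0 0 -0.006 0 -0.0003 0 -1")

```text
time: 13.02
eef_pos: [0.4806, 0.1567, 0.0918]
tcp_rot: [0.828, 0.561, -0.0, -0.0]
contact_force: [-1.0, -0.8, 4.8]
opening: 0.152
finger_force: 37.2
```

```bash
python3 st.py
```

```text
pos [0.48058563 0.15666999 0.09184615] yaw deg 68.25619829809973 F [-0.96836511 -0.84381894  4.80964122] T [-0.13735672 -0.09791154  0.01476666] op 0.15163440076522544 37.15505540370941
```

send_rows(moves="0 0 -0.003 0 -0.0001 0 -1;0 0 -0.006 0 -0.0003 0 -1;0 0 -0.006 0 -0.0003 0 -1")

```text
time: 13.4
eef_pos: [0.4806, 0.1566, 0.0918]
tcp_rot: [0.817, 0.577, -0.0, -0.0]
contact_force: [0.2, -1.7, 4.1]
opening: 0.156
finger_force: 37.1
```

```bash
python3 st.py
```

```text
pos [0.4805868  0.15663592 0.09183758] yaw deg 70.42091509703171 F [ 0.15050121 -1.6773251   4.13328927] T [-0.19809337 -0.08615204 -0.02403108] op 0.1558406152260486 37.09956407546997
```

send_rows(moves="0 0 -0.003 0 -0.0001 0 -1;0 0 -0.006 0 -0.0003 0 -1;0 0 -0.006 0 -0.0003 0 -1")

```text
time: 13.78
eef_pos: [0.4807, 0.1566, 0.0919]
tcp_rot: [0.806, 0.592, -0.0, 0.0]
contact_force: [0.9, -1.6, 4.1]
opening: 0.154
finger_force: 37.0
```

```bash
python3 st.py
```

```text
pos [0.48065152 0.15662818 0.09185899] yaw deg 72.57648801370506 F [ 0.91259856 -1.62682147  4.06672787] T [-0.23131769 -0.11168528  0.00395846] op 0.1537224007969912 37.02977657318115
```

send_rows(moves="0 0 -0.003 0 -0.0001 0 -1;0 0 -0.006 0 -0.0003 0 -1;0 0 -0.006 0 -0.0003 0 -1")

```text
time: 14.15
eef_pos: [0.4806, 0.1567, 0.0918]
tcp_rot: [0.795, 0.607, 0.0, 0.0]
contact_force: [1.4, -1.5, 2.2]
opening: 0.153
finger_force: 36.9
```

```bash
python3 st.py
```

```text
pos [0.4806063  0.15670779 0.09182174] yaw deg 74.73140338901543 F [ 1.43165322 -1.49375847  2.2350157 ] T [-0.28375399 -0.254592   -0.02383277] op 0.15284707906615114 36.91799283027649
```

send_rows(moves="0 0 -0.003 0 -0.0001 0 -1;0 0 -0.006 0 -0.0003 0 -1;0 0 -0.006 0 -0.0003 0 -1")

```text
time: 14.52
eef_pos: [0.4801, 0.1568, 0.0918]
tcp_rot: [0.783, 0.622, -0.0, -0.0]
contact_force: [-1.0, -2.0, 4.3]
opening: 0.154
finger_force: 37.0
```

```bash
python3 st.py
```

```text
pos [0.4801437  0.15679059 0.09183062] yaw deg 76.88661762671627 F [-1.03801475 -2.02492897  4.26982135] T [-0.25966919  0.08755074 -0.07614796] op 0.15408567700599488 37.02331781387329
```

send_rows(moves="0 0 -0.002 0 -0.0001 0 -1;0 0 -0.003 0 -0.0001 0 -1;0 0 -0.003 0 -0.0001 0 -1")

```text
time: 14.9
eef_pos: [0.4799, 0.1568, 0.0918]
tcp_rot: [0.777, 0.629, -0.001, -0.001]
contact_force: [-1.9, -0.9, 5.3]
opening: 0.157
finger_force: 37.3
```

```bash
python3 st.py
```

```text
pos [0.47988236 0.15681049 0.09181827] yaw deg 77.94235851407475 F [-1.93153519 -0.93415708  5.33822162] T [-0.20326404  0.43771831 -0.20778419] op 0.15678156271479907 37.32343554496765
```

The stop is felt: Tz is -0.21 N m, about 9 N at the lug, at roughly 60°. I'll ease back 0.7° and lift gently.

send_rows(moves="0 0 0.002 0 0 0 -1;0 0 0.002 0 0 -0.005 -1;0 0 0.002 0 0 -0.01 -1;0 0 0.002 0 0 -0.014 -1;0 0 0.002 0 0 -0.014 -1")

```text
time: 15.52
eef_pos: [0.48, 0.1568, 0.0943]
tcp_rot: [0.781, 0.624, -0.0, -0.0]
contact_force: [-1.0, -0.0, -3.1]
opening: 0.154
finger_force: 36.2
```

```bash
python3 st.py
```

```text
pos [0.47998192 0.15681222 0.09425498] yaw deg 77.23518631780284 F [-1.00068389 -0.01869677 -3.1262606 ] T [ 0.12545406  0.11466088 -0.04450882] op 0.15399830691737856 36.243537068367004
```

send_rows(moves="0 0 0 0 0 -0.005 -1;0 0 0 0 0 -0.01 -1;0 0 0 0 0 -0.01 -1")

```text
time: 15.9
eef_pos: [0.4801, 0.1568, 0.0966]
tcp_rot: [0.781, 0.624, -0.0, -0.0]
contact_force: [-2.1, -0.5, -2.1]
opening: 0.162
finger_force: 36.3
```

```bash
python3 st.py
```

```text
pos [0.48009229 0.1567753  0.09659129] yaw deg 77.22845780281305 F [-2.09332824 -0.52253347 -2.09834257] T [ 0.15476187  0.32683016 -0.05460401] op 0.16180201324994178 36.28490209579468
```

Free of the ring: it is carrying only about 2 N at 4.8 mm of rise. Lifting out.

send_rows(moves="0 0 0 0 0 -0.02 -1;0 0 0 0 0 -0.04 -1;0 0 0 0 0 -0.06 -1;0 0 0 0 0 -0.08 -1;0 0 0 0 0 -0.13 -1;0 0 0 0 0 -0.2 -1;0 0 0 0 0 -0.3 -1;0 0 0 0 0 -0.4 -1;0 0 0 0 0 -0.5 -1;0 0 0 0 0 -0.5 -1", newtons=40)

```text
time: 17.15
eef_pos: [0.482, 0.1569, 0.1996]
tcp_rot: [0.781, 0.624, 0.002, 0.001]
contact_force: [0.1, 0.0, -0.9]
opening: 0.152
finger_force: 40.0
```

```bash
python3 st.py
python3 - <<'E'
from h import *
w=cam("wrist","w3")
s=ctrl.get_state(); x=R.from_quat(s["tcp_rot"]).apply([1,0,0]); y0=np.arctan2(x[1],x[0])
p=None
for w in [(.50,.0,.2),(.51,-.15,.2),(.51,-.29,.2)]:
    print(go(w,None,p)[1]); p=w
E
```

```text
pos [0.48197644 0.15693836 0.19956703] yaw deg 77.24017374334578 F [ 0.09061627  0.04360008 -0.93222848] T [ 0.00152147 -0.00190814  0.01475118] op 0.15236911020441507 40.00162482261658
[-0.7438  0.2655 -0.0102]
[-7.204e-01  2.144e-01 -1.000e-04]
[-6.827e-01  1.546e-01 -2.000e-04]
```

View pics/w3.png

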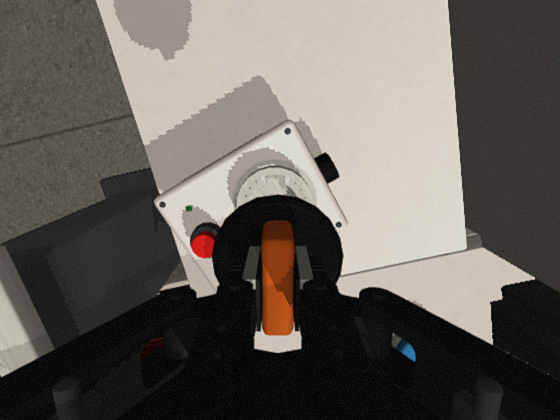

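Held upright and clear of the collar, with grip at (278,275). Moving to the tray at a moderate speed.

send_rows(moves="0 0 0 -0.12 0.04 0 -1;0 0 0 -0.25 0.09 0 -1;0 0 0 -0.4 0.14 0 -1;0 0 0 -0.55 0.2 0 -1;0 0 0 -0.68 0.24 0 -1;0 0 0 -0.74 0.26 0 -1")

```text
time: 17.95
eef_pos: [0.498, -0.0001, 0.1956]
tcp_rot: [0.782, 0.623, -0.001, -0.001]
contact_force: [0.3, -0.7, -1.7]
opening: 0.155
finger_force: 40.0
```

send_rows(moves="0 0 0 -0.12 0.04 0 -1;0 0 0 -0.25 0.08 0 -1;0 0 0 -0.4 0.12 0 -1;0 0 0 -0.55 0.17 0 -1;0 0 0 -0.68 0.2 0 -1;0 0 0 -0.72 0.21 0 -1")

```text
time: 18.7
eef_pos: [0.5074, -0.1494, 0.1961]
tcp_rot: [0.782, 0.624, -0.0, -0.001]
contact_force: [-0.3, -0.2, -2.3]
opening: 0.154
finger_force: 40.0
```

send_rows(moves="0 0 0 -0.12 0.03 0 -1;0 0 0 -0.25 0.06 0 -1;0 0 0 -0.4 0.09 0 -1;0 0 0 -0.55 0.13 0 -1;0 0 0 -0.65 0.15 0 -1;0 0 0 -0.68 0.155 0 -1;0 0 0 -0.68 0.155 0 -1")

```text
time: 19.58
eef_pos: [0.5078, -0.2877, 0.1965]
tcp_rot: [0.781, 0.624, 0.0, -0.0]
contact_force: [-0.4, 1.0, -1.7]
opening: 0.153
finger_force: 40.0
```

```bash
python3 st.py
python3 - <<'E'
from h import *
print(go((.51,-.29,.06)), R.from_quat(ctrl.get_state()["tcp_rot"]).apply([0,0,1])); cam("top","t2")
E
```

```text
pos [ 0.50780538 -0.28772182  0.19646339] yaw deg 77.23485114815131 F [-0.4028663   1.03416139 -1.68534013] T [ 0.0537794  -0.03006685  0.00292074] op 0.15332152069217284 40.00277101993561
(array([0., 0., 0.]), array([-0.0092,  0.0136,  0.6823])) [-4.08227151e-04  9.21294577e-04 -9.99999492e-01]
```

View pics/t2.png

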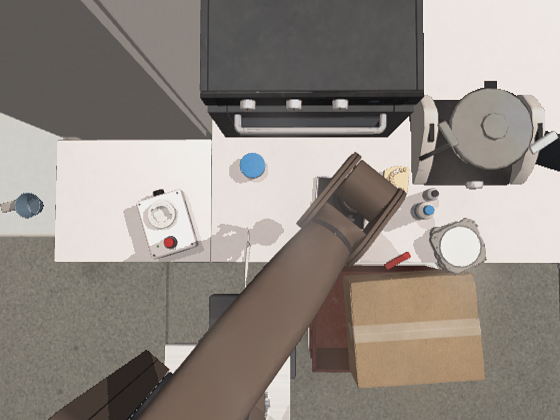

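The top view shows the arm over the tray, the collar empty at (160,213), and the tin, plaster and bottle in place. Lowering.

send_rows(moves="0 0 0 -0.009 0.014 0.1 -1;0 0 0 -0.009 0.014 0.25 -1;0 0 0 -0.009 0.014 0.4 -1;0 0 0 -0.009 0.014 0.53 -1;0 0 0 -0.009 0.014 0.63 -1;0 0 0 -0.009 0.014 0.68 -1;0 0 0 -0.009 0.014 0.7 -1;0 0 0 -0.009 0.014 0.71 -1;0 0 0 -0.009 0.014 0.71 -1")

```text
time: 20.75
eef_pos: [0.5106, -0.291, 0.0555]
tcp_rot: [0.781, 0.624, 0.0, 0.001]
contact_force: [0.2, -0.1, -0.7]
opening: 0.155
finger_force: 40.0
```

send_rows(moves="0 0 0 0 0 0.006 -1;0 0 0 0 0 0.012 -1;0 0 0 0 0 0.016 -1;0 0 0 0 0 0.016 -1")

```text
time: 21.25
eef_pos: [0.5101, -0.2906, 0.0514]
tcp_rot: [0.781, 0.624, -0.0, -0.0]
contact_force: [0.2, 1.0, -0.9]
opening: 0.155
finger_force: 40.0
```

send_rows(moves="0 0 0 0 0 0.004 -1;0 0 0 0 0 0.007 -1;0 0 0 0 0 0.007 -1")

```text
time: 21.62
eef_pos: [0.5101, -0.2906, 0.05]
tcp_rot: [0.781, 0.624, -0.0, -0.0]
contact_force: [-0.3, 0.5, -1.5]
opening: 0.155
finger_force: 40.0
```

```bash
python3 st.py
```

```text
pos [ 0.51013703 -0.29064739  0.05001934] yaw deg 77.23400042522886 F [-0.2772601   0.46558676 -1.53756098] T [-0.00166592  0.02993881 -0.00562149] op 0.15460345960437588 39.99523222446442
```

send_rows(moves="0 0 0 0 0 0.003 -1;0 0 0 0 0 0.005 -1;0 0 0 0 0 0.005 -1")

```text
time: 22.0
eef_pos: [0.5102, -0.2908, 0.0499]
tcp_rot: [0.781, 0.624, -0.0, -0.0]
contact_force: [-3.4, 1.1, 5.7]
opening: 0.154
finger_force: 40.9
```

Touched down (5.7 N). Releasing and retreating.

send_rows(moves="0 0 0 0 0 0 -0.5;0 0 0 0 0 0 -0.3;0 0 0 0 0 0 -0.3;0 0 0 0 0 0 -0.3;0 0 0 0 0 -0.05 -0.3;0 0 0 0 0 -0.1 -0.3;0 0 0 0 0 -0.2 -0.3;0 0 0 0 0 -0.4 -0.3;0 0 0 0 0 -0.7 -0.3;0 0 0 0 0 -0.7 -0.3")

```text
time: 23.25
eef_pos: [0.5134, -0.2932, 0.1979]
tcp_rot: [0.781, 0.624, 0.002, 0.007]
contact_force: [0.3, 0.1, 0.6]
opening: 0.351
finger_force: 0.0
```

```bash
python3 st.py
python3 - <<'E'
from h import *
cam("side","s3"); d=cam("wrist","w4")
O=blob(d,(7,150,90),(20,255,255),(150,50,420,400));print(O,at(d,*O[2][0],.058))
E
```

```text
pos [ 0.51342629 -0.29320101  0.1979452 ] yaw deg 77.24212690800287 F [0.27497951 0.14527848 0.56038361] T [-0.01344754 -0.01204075 -0.05305722] op 0.35069888492903756 0.0
(array([273.96645963, 203.56645963]), array([116, 128,  17,  52, 805], dtype=int32), ((274.0, 203.5), (51.0, 16.0), 90.0)) [ 0.51007441 -0.29213548  0.058     ]
```

View pics/w4.png

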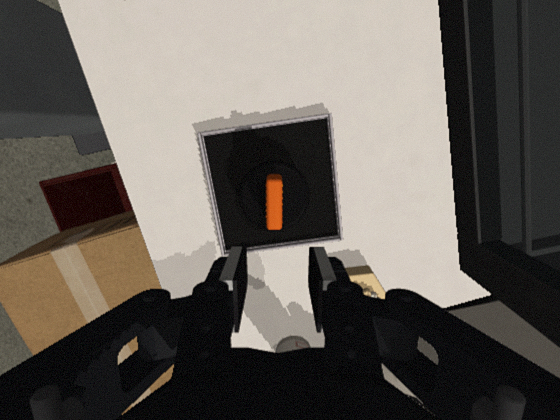

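View pics/s3.png

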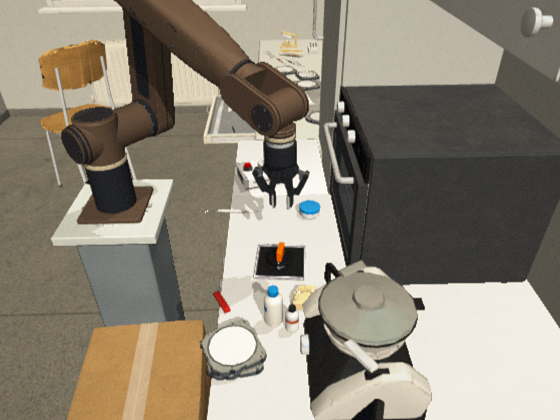

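The cartridge stands upright in the middle of the tray: grip at wrist (274,203) and side (280,252), about (0.510, -0.292). The bystanders are untouched and the gripper is clear.

```bash
python3 -c "
from plant import ctrl; print(ctrl.sign_off())"
```

```text
the job is handed in; nothing more can be done
None
```

The job is handed in: I pressed the button to its end, turned the cartridge about 60° to its stop (about 9 N at the lug), lifted it off, and stood it upright near the tray's centre with the bottle, plaster model and tin left in place; the sign-off returned no verdict.

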